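# Fill a tote from the spring-gated spacer dispenser

## Task

Take the green tote by its tab, set it squarely on the bench under the outlet of the spacer dispenser's hopper and let go of it; only then flip the red safety catch outward until it lies fully over, and pull the yellow lever it guarded all the way to the front so that all six white spacers drop into the tote. Finish while still holding the lever fully open: do not let it spring back. Do not disturb the carton, the tape roll or the jar.

Things in the scene. Friction and masses are not known exactly. Their poses are not given: they have to be found in the camera images.
- dispenser: the spacer dispenser, bolted to the bench; origin on the bench straight below the outlet's middle. x from its front (robot's side) to its back, y to the left, z up; turned up to 9 degrees about z. One upright steel side plate on its right, y -62 to -72 mm, x +-70 mm, 215 mm high, carries all; below the hopper it is open to front and left. Low fixed stop bar behind, 30 mm high, front face at x +85 mm.
- outlet (a point): the middle of the rectangular outlet (80 x 70 mm) in the bottom of the open blue hopper, 95 mm above the bench; axes as the dispenser. Hopper outside 86 x 76 mm, its open top 202 mm above the bench. The gate plate under the outlet belongs to the spring-shut lever, swings to the back as it opens and never comes below 75 mm above the bench.
- tote_tab (a point): the middle of the upright tab on the front end of the loose green tote, 79 mm above the bench. Tab 12 mm thick (x), 50 mm wide (y), top at 94 mm, free above the walls from 60 mm. Axes: x from the tab to the plain far end, z up. Tote 190 mm long (x), 110 wide, 60 high, walls and floor 5 mm, open on top, about 180 g, slides on the bench; its centre is 101 mm from the tab.
- tote_drop (a point): the point of the tote's inner floor, 5 mm above its underside, 126 mm from the tab's middle towards the far end, that belongs straight below the outlet; axes as the tab. With it there and the tote square to the dispenser, the tab on its front side, 7 mm are left to the side plate and 15 mm to the stop bar.
- catch (a joint): angle of the red safety catch: 0 to 0.08 when it stands upright and blocks the lever, growing to 1.5 rad (stop) as it is flipped outward to the dispenser's right (-y) until it lies flat. It turns about a level axis along the dispenser's x, stays where it is left by light friction (under 1 N at its tip) and can be pushed over by one finger.
- catch_tip (a point): the top of the red catch, a plate 26 mm wide (x), 8 mm thick (y) with a head 30 x 14 x 12 mm; upright it stands at dispenser x -55, y -86 mm, top 268 mm above the bench. Right behind it ends the lever's steel nose, 20 mm from its middle in x, 234 to 246 mm above the bench. Own axes: z from hinge to tip, x as the dispenser.
- catch_pivot (a point): the middle of the catch's hinge, 165 mm above the bench and 103 mm from the tip; axes as the catch
- lever (a joint): angle of the spring-return lever that carries the gate: 0 shut, the lever leaning 0.45 rad back; grows to 0.9 rad (stop, gate fully open) as the yellow handle is pulled to the front, towards the robot. The spring shuts it whenever it is let go: about 2 N at the handle at 0, 5 N at 0.9. While the catch stands up it moves only about 0.1 rad.
- lever_grip (a point): the point to hold on the lever's yellow handle, a level round bar 16 mm thick and 105 mm long along the dispenser's y, from y -80 to -185 mm; the point is at y -140 mm, 54 mm from the lever's flat steel arm, 320 mm above the bench when shut or fully open, 335 in mid-swing. Axes turn with the lever; y along the bar.
- lever_pivot (a point): the point on the lever's axis of turning (along the dispenser's y) in line with the grip point, 150 mm from it; 185 mm above the bench, at dispenser x 0
- spacer0_mid (a point): the centre of one of six white nylon spacers, solid cylinders 24 mm across and 18 mm high, 12 g, lying loose on the gate in the hopper
- spacer1_mid (a point): the centre of one of six white nylon spacers, solid cylinders 24 mm across and 18 mm high, 12 g, lying loose on the gate in the hopper
- spacer2_mid (a point): the centre of one of six white nylon spacers, solid cylinders 24 mm across and 18 mm high, 12 g, lying loose on the gate in the hopper
- spacer3_mid (a point): the centre of one of six white nylon spacers, solid cylinders 24 mm across and 18 mm high, 12 g, lying loose on the gate in the hopper
- spacer4_mid (a point): the centre of one of six white nylon spacers, solid cylinders 24 mm across and 18 mm high, 12 g, lying loose on the gate in the hopper
- spacer5_mid (a point): the centre of one of six white nylon spacers, solid cylinders 24 mm across and 18 mm high, 12 g, lying loose on the gate in the hopper
- carton: bystander: small open cardboard carton, 120 x 90 x 70 mm; origin under its centre
- tape_roll: bystander: amber ring of packing tape lying flat, 100 mm across, 48 mm high; origin under its centre
- grease_jar: bystander: jar 60 mm across, 85 mm high; origin under its centre
There are look-alikes about, which are no part of the job. There is more than one size of the part that bears tote_tab; the job needs the largest.

How it is judged:
On the way, in this order (a step that is already met when the one before it is completed fails the run):
1. the tote stands under the outlet, flat on the bench, and is let go (horizontal distance between tote_drop and outlet below 0.03 m and angle between tote_drop's own z axis and vertical below 0.1 rad and height (world z) of tote_drop below 0.012 m and contact force between each of the fingers, the arm and tote below 0.2 N), for 0.2 s.
2. the safety catch is flipped over, at least 1.2 rad (value of joint catch above 1.2 rad), for 0.2 s.
3. the lever is pulled open and held by the robot for a second (value of joint lever above 0.72 rad and contact force between any of the fingers, the arm and lever above 0.5 N), for 1 s.
At the end, for the whole second after the job is handed in: The robot still holds the lever at least 0.72 rad open (stop at 0.9) and touches it with more than 0.5 N, the catch lies over by 1.2 rad or more, the tote stands flat with its drop point within 30 mm of straight below the outlet, and all six spacers lie in the tote (all of step 3 and value of joint catch above 1.2 rad and horizontal distance between tote_drop and outlet below 0.03 m and angle between tote_drop's own z axis and vertical below 0.1 rad and height (world z) of tote_drop below 0.012 m and x of spacer0_mid in the frame of tote_drop between -0.115 and 0.065 m and y of spacer0_mid in the frame of tote_drop between -0.05 and 0.05 m and z of spacer0_mid in the frame of tote_drop between -0.002 and 0.055 m and x of spacer1_mid in the frame of tote_drop between -0.115 and 0.065 m and y of spacer1_mid in the frame of tote_drop between -0.05 and 0.05 m and z of spacer1_mid in the frame of tote_drop between -0.002 and 0.055 m and x of spacer2_mid in the frame of tote_drop between -0.115 and 0.065 m and y of spacer2_mid in the frame of tote_drop between -0.05 and 0.05 m and z of spacer2_mid in the frame of tote_drop between -0.002 and 0.055 m and x of spacer3_mid in the frame of tote_drop between -0.115 and 0.065 m and y of spacer3_mid in the frame of tote_drop between -0.05 and 0.05 m and z of spacer3_mid in the frame of tote_drop between -0.002 and 0.055 m and x of spacer4_mid in the frame of tote_drop between -0.115 and 0.065 m and y of spacer4_mid in the frame of tote_drop between -0.05 and 0.05 m and z of spacer4_mid in the frame of tote_drop between -0.002 and 0.055 m and x of spacer5_mid in the frame of tote_drop between -0.115 and 0.065 m and y of spacer5_mid in the frame of tote_drop between -0.05 and 0.05 m and z of spacer5_mid in the frame of tote_drop between -0.002 and 0.055 m); the arm keeps its last pose, push and grip.
It fails at once if the lever is forced past the standing catch (over 0.3 rad with the catch below 0.2) (value of joint lever above 0.3 rad and value of joint catch below 0.2 rad).
It fails at once if the carton is moved more than 30 mm (distance of carton from where it was at the start of the episode above 0.03 m).
It fails at once if the tape roll is moved more than 30 mm (distance of tape_roll from where it was at the start of the episode above 0.03 m).
It fails at once if the grease jar is moved more than 30 mm (distance of grease_jar from where it was at the start of the episode above 0.03 m).
It also fails if it takes over 54 s, if anything falls off the work surface, if the arm or the gripper's body presses on something with over 40 N, if the wrist force passes 120 N, or if a joint passes its speed limit or range.

## Robot

A 7-joint arm with a two-finger parallel gripper is mounted at the origin on the work surface. World frame = base frame: x ahead of the robot, y to its left, z up, the work surface at z = 0. Lengths are in m, angles in rad, forces in N, time in s.
With the tool pointing down it reaches from about 0.425 to 0.925 m from the base axis. Payload 6.8 kg.
Tool frame: the origin (TCP) lies on the front face of the gripper's body, between the roots of the fingers; the fingertips stand 73 mm ahead of it and the grasp point (between the pads) lies 54 mm ahead of it (env.nose_length is the distance from the TCP to the fingertips, in m); z points along the fingers, y is the line along which they close (so a half turn about z gives the same grasp; the last joint's range is limited). The gripper opens to 85 mm and grips with 20 to 120 N. Pads are 22 mm wide; open, the fingers measure 114 mm over their backs; the gripper's body (76 mm by 85 mm) begins 54 mm behind the grasp point. The pads swing forward as they close: fully open they stand 13 mm farther back than shut.
Start: joints at [1.215, 0.477, 0.022, 1.555, -0.011, 1.109, -0.083], TCP at [0.166, -0.654, 0.304] pointing down, gripper open.
Joint ranges: [-2.96, 2.96], [-0.34, 2.1], [-1.41, 1.46], [0.24, 2.44], [-1.37, 4.51], [0.17, 1.92], [-2.96, 2.96]. Speed limits (rad/s): [2.39, 2.39, 3.14, 3.14, 3.14, 3.14, 3.14].

## Interface

Orientations are given as a unit quaternion [w, x, y, z].
In Python, from cell import env, kin, camera, calibration, job gives the robot as it stands. The module is installed in compiled form; this text tells all that it offers. Calls block until the motion is done:
- env.reach(position, orientation): joint-space move of the TCP to a pose.
- env.movel(position, velocity=0.15, rot=None, stop_force=None): straight line of the TCP; rot=None keeps the orientation; velocity is the mean speed in m/s. With stop_force (N) it stops when the force on the tool has changed by that much, and returns True; else False.
- env.goto_joints(angles): joint-space move.
- env.grip(opening, f_grip=None): finger opening in m; f_grip is the grip in N (None keeps the last); returns when the fingers have stopped.
- env.dwell(seconds).
- kin.inverse_kinematics(position, orientation): joint angles nearest the present ones, or None.
- env.get_state(): the state.
- camera(name): name is "scene" or "top" or "wrist"; returns (picture, depth): 480x640x3 uint8, blue, green, red; 480x640 float32, m along the optical axis (not along the pixel's ray), 0 where there is no reading.
- calibration(name): a dict with "fx", "fy", "cx", "cy" (pixels), "rvec" (rotation vector, rad) and "tvec" (3), from world to camera coordinates, as OpenCV has them. Camera axes: x right, y down, z forward; pixel columns grow to the right and rows downward; lengths in m; the calibration is good to about 2 mm. A picture is of the moment at which its call begins: read the wrist's pose just before it. calibration takes no time and is no camera call; for the wrist camera it gives the pose at the moment of the call.
A pose or a line that the arm cannot do raises env.PlanningError and nothing moves.
- job.job_done(): hands the job in; it is judged then, once.
The state is a dict: "time": time; "qpos": joint angles; "joint_velocities": joint speeds; "joint_torque": joint torques, N m; "tcp_pos": TCP position; "orientation": TCP orientation; "force": force on the tool from outside, world axes, zero at the start; "torque": the same for the moment, N m; "opening": finger opening in m; "gripper_force": force on a finger pad.
Only numpy, scipy, OpenCV 4.12 (cv2) and the standard library are available. Lean on these libraries where they do the work, as an engineer would, in place of code of your own. Each camera call takes 0.05 s, during which the arm holds its last target. There are 200 camera calls.

## Working session

There is one attempt and no reset: what is moved stays moved. The work goes in short steps, each a Python script; the robot and the scene stay as the last script left them, time stands still between calls to the robot, and variables do not carry over. Pictures are saved under pics/ and viewed, at most 11 in all, crops included, and the job is handed in when it is done.

```bash
mkdir -p pics
cat > h.py <<'E'
import numpy as np, cv2
from cell import env, kin, camera, calibration, job
from scipy.spatial.transform import Rotation as R
def cam(n):
    c=calibration(n); Rm=cv2.Rodrigues(np.array(c["rvec"],float))[0]; t=np.array(c["tvec"],float).ravel()
    return c,Rm,t
def ray(n,u,v,z,C=None):
    c,Rm,t=C or cam(n); d=Rm.T@np.array([(u-c["cx"])/c["fx"],(v-c["cy"])/c["fy"],1]); o=-Rm.T@t
    return o+d*(z-o[2])/d[2]
def cloud(n):
    C=cam(n); im,d=camera(n); c,Rm,t=C
    v,u=np.indices(d.shape); p=np.stack([(u-c["cx"])/c["fx"]*d,(v-c["cy"])/c["fy"]*d,d],-1)
    return im,d,(p-t)@Rm
def quat(zax,yax):
    z=np.array(zax,float);z/=np.linalg.norm(z);y=np.array(yax,float);y-=z*(y@z);y/=np.linalg.norm(y)
    q=R.from_matrix(np.stack([np.cross(y,z),y,z],1)).as_quat(); return [q[3],q[0],q[1],q[2]]
E
python3 - <<'E'
from h import *
for n in("scene","top"):
    im,d,P=cloud(n); cv2.imwrite(f"pics/{n}0.png",im); np.savez(f"{n}0.npz",im=im,d=d,P=P)
    c,Rm,t=cam(n); print(n,c["fx"],-Rm.T@t,(d>0).mean())
print(env.get_state()["time"])
E
```

```text
scene 556.0168987119237 [ 1.34461563 -0.0952616   1.12165644] 0.9960807291666667
top 446.0260736533113 [ 0.39613175 -0.00653524  1.25550898] 0.996123046875
0.1
```

View pics/scene0.png

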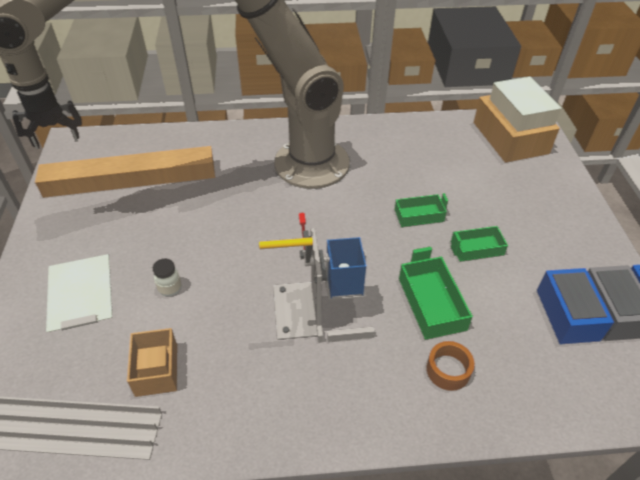

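View pics/top0.png

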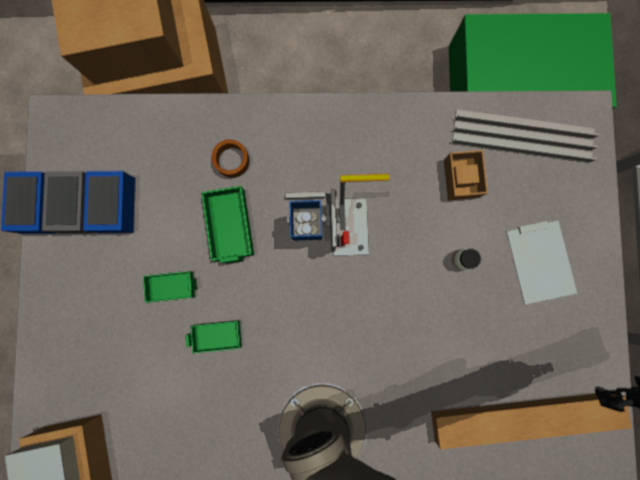

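The pictures show the largest green tote at top-view (228,225) with its tab at about (230,260). The blue hopper is at (306,220), the red catch at (346,238) and the yellow bar at (365,178). The tape roll, jar and carton are all clear of the path between tote and hopper.

Run:
```python
from h import *
T=np.load("top0.npz");S=np.load("scene0.npz")
def comp(im,lo,hi,seed,r=60):
    h=cv2.cvtColor(im,cv2.COLOR_BGR2HSV); m=cv2.inRange(h,lo,hi)
    n,l,s,c=cv2.connectedComponentsWithStats(m); 
    k=min(range(1,n),key=lambda i:np.hypot(*(c[i]-seed))-0.1*s[i,4]**.5*10 if s[i,4]>8 and np.hypot(*(c[i]-seed))<r else 1e9)
    return l==k
g=(45,90,30),(75,255,255);b=(100,100,30),(125,255,255);y=(22,120,80),(35,255,255);r=(0,170,80),(6,255,255)
for nm,D,seeds in(("top",T,[(228,225),(306,220),(365,178),(346,238)]),("scene",S,[(435,297),(347,265),(287,243),(303,220)])):
    im,P=D["im"],D["P"]
    for lab,col,s,z in zip(("tote","hop","yel","red"),(g,b,y,r),seeds,((.055,.0615),(.195,.21),(.29,.34),(.2,.3))):
        m=comp(im,*col,s); Q=P[m]; print(nm,lab,m.sum(),"z",np.percentile(Q[:,2],[2,50,98]).round(3))
        q=P[m&(P[...,2]>z[0])&(P[...,2]<z[1])]
        if len(q)>4:
            rc=cv2.minAreaRect((q[:,:2]*1000).astype(np.float32)); print("   rect",np.round(rc[0],1),np.round(rc[1],1),round(rc[2],2),len(q), q.mean(0).round(4))
        if lab=="tote":
            q=P[m&(P[...,2]>.07)&(P[...,2]<.1)]; print("   tab",len(q),q.mean(0).round(4) if len(q) else"", q.min(0).round(4),q.max(0).round(4))
    # bystanders
```

```text
top tote 3107 z [0.001 0.007 0.093]
   rect [554.7 256.6] [201.4 111.1] 9.42 275 [0.5583 0.257  0.0588]
   tab 103 [0.4609 0.2403 0.0913] [0.4523 0.2166 0.0703] [0.47   0.2647 0.0997]
top hop 457 z [0.115 0.178 0.205]
   rect [550.5  36.6] [74.  87.1] 89.85 154 [0.5491 0.0418 0.2014]
top yel 288 z [0.322 0.327 0.33 ]
   rect [618.6 -94.2] [ 12.3 104.5] 1.36 287 [ 0.6185 -0.0937  0.3266]
top red 59 z [0.24  0.268 0.271]
   rect [496.1 -54.5] [24.7 11.2] 2.99 59 [ 0.4964 -0.054   0.266 ]
scene tote 4041 z [-0.     0.02   0.088]
   rect [561.1 255.2] [195.8 111.5] 8.83 445 [0.5701 0.254  0.0579]
   tab 147 [0.4657 0.2392 0.0853] [0.4566 0.2172 0.0701] [0.4731 0.2636 0.0976]
scene hop 1614 z [0.108 0.16  0.202]
   rect [552.5  35. ] [89.4 76. ] 1.43 196 [0.5619 0.037  0.1989]
scene yel 330 z [0.319 0.325 0.329]
   rect [620.3 -94.6] [ 18.3 102.5] 1.34 326 [ 0.6226 -0.0936  0.3245]
scene red 36 z [0.262 0.266 0.526]
   rect [502.6 -56.6] [24.7  8.6] 4.13 35 [ 0.502  -0.0566  0.2658]
```

```bash
cat >> h.py <<'E'
O=np.array([.551,.0364]); YAW=.0237
c_,s_=np.cos(YAW),np.sin(YAW)
def D(x,y,z,up=0.): return np.array([O[0]+c_*x-s_*y,O[1]+s_*x+c_*y,z+up])   # dispenser -> world
def down(yaw,sg=1): return quat([0,0,-1],[sg*np.cos(yaw),sg*np.sin(yaw),0])
E
python3 - <<'E'
from h import *
st=env.get_state(); print(R.from_quat(np.roll(st["orientation"],-1)).as_matrix().round(2).tolist(),env.nose_length)
tab=np.array([.4625,.2403]);G=.054
for sg in(1,-1):
  for n,p,yw in[("via",[.4,-.35,.47],YAW),("pre",[*tab,.3],.159),("grasp",[*tab,.083+G],.159),("mid",D(-.123,.18,.083+G),YAW),("put",D(-.126,0,.083+G),YAW),("putup",D(-.126,0,.42),YAW),("catch",D(-.06,-.06,.257+.073),YAW),("catch2",D(-.06,-.17,.172+.073),YAW),("lev0",D(.065,-.14,.32+G),YAW),("lev1",D(-.065,-.14,.32+G),YAW)]:
    q=kin.inverse_kinematics(p,down(yw,sg)); print(sg,n,np.round(p,3),None if q is None else np.round(q,2))
E
```

```text
[[0.97, 0.25, -0.0], [0.25, -0.97, 0.0], [-0.0, -0.0, -1.0]] 0.0726
1 via [ 0.4  -0.35  0.47] [ 0.93  0.15 -0.37  1.64  0.05  1.36  0.57]
1 pre [0.462 0.24  0.3  ] [ 0.24  0.41 -1.05  1.87  0.4   1.09 -0.8 ]
1 grasp [0.462 0.24  0.137] [ 0.19  0.7  -1.03  2.    0.78  0.9  -1.12]
1 mid [0.424 0.213 0.137] [ 0.08  0.54 -0.83  2.12  0.6   0.74 -1.12]
1 put [0.425 0.033 0.137] [ 0.56  0.5  -0.93  2.22  0.63  0.71 -0.79]
1 putup [0.425 0.033 0.42 ] [ 0.67 -0.   -0.87  1.9  -0.    1.24 -0.18]
1 catch [ 0.492 -0.025  0.33 ] [ 0.54  0.22 -0.7   1.91  0.16  1.07 -0.2 ]
1 catch2 [ 0.495 -0.135  0.245] [ 0.6   0.33 -0.55  1.97  0.22  0.9  -0.03]
1 lev0 [ 0.619 -0.102  0.374] [ 0.5   0.41 -0.6   1.56  0.24  1.25 -0.11]
1 lev1 [ 0.489 -0.105  0.374] [ 0.62  0.17 -0.59  1.84  0.1   1.16  0.01]
-1 via [ 0.4  -0.35  0.47] [ 0.5   0.12  0.12  1.67 -0.01  1.36 -2.5 ]
-1 pre [0.462 0.24  0.3  ] [ 0.32  0.47 -1.18  1.87  0.48  1.13  2.27]
-1 grasp [0.462 0.24  0.137] [-1.2   0.6   0.8   2.09 -0.66  0.72 -2.96]
-1 mid [0.424 0.213 0.137] [ 0.32  0.73 -1.19  2.1   0.88  0.94  1.79]
-1 put [0.425 0.033 0.137] [ 0.73  0.65 -1.19  2.21  0.83  0.85  2.17]
-1 putup [0.425 0.033 0.42 ] [-1.3  -0.21  0.95  1.99  0.18  1.28  2.76]
-1 catch [ 0.492 -0.025  0.33 ] [-1.12  0.35  1.32  2.   -0.39  1.08 -2.75]
-1 catch2 [ 0.495 -0.135  0.245] [-0.77  0.62  1.29  2.05 -0.71  1.03 -2.24]
-1 lev0 [ 0.619 -0.102  0.374] [-0.74  0.65  1.28  1.64 -0.64  1.34 -2.47]
-1 lev1 [ 0.489 -0.105  0.374] [-0.99  0.28  1.32  1.93 -0.29  1.16 -2.68]
```

Run:
```python
from h import *
env.reach([.4,-.35,.47],down(YAW))
env.reach([.44,.24,.46],down(.159))
env.movel([.4625,.2403,.30],velocity=.25)
im,d,P=cloud("wrist"); cv2.imwrite("pics/w1.png",im)
h=cv2.cvtColor(im,cv2.COLOR_BGR2HSV); g=cv2.inRange(h,(45,90,30),(75,255,255))>0
for a,b in((.075,.1),(.0585,.062)):
    q=P[g&(P[...,2]>a)&(P[...,2]<b)&(abs(P[...,1]-.25)<.12)]
    q=q[q[:,0]>.4]
    if len(q)>9: print(len(q),q.mean(0).round(4),[np.round(v,1) for v in cv2.minAreaRect((q[:,:2]*1000).astype(np.float32))],np.percentile(q[:,2],[5,95]))
print(env.get_state()["time"],env.get_state()["tcp_pos"])
```

```text
1215 [0.4596 0.2434 0.0931] [array([459.8, 241.6]), array([11.4, 49.4]), np.float64(9.2)] [0.08969192 0.09487617]
4653 [0.5548 0.2632 0.0599] [array([530.4, 286.9]), array([237.8, 177.9]), np.float64(9.0)] [0.05879017 0.06113572]
4.6167 [0.46297424 0.2411382  0.30171319]
```

View pics/w1.png

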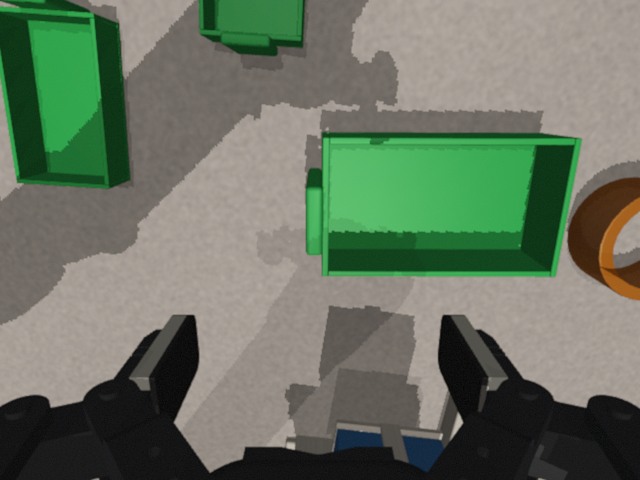

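The wrist view shows the tab at pixel (314,212), which is (0.460, 0.242) at a yaw of 9.1°. That agrees with the first estimate. Next I grasp it, slide it over and release.

Run:
```python
from h import *
G=.054; t=[.460,.2422]; z=.083+G
q=down(.159)
env.movel([*t,.2],velocity=.25,rot=q)
print(env.movel([*t,z],velocity=.08,stop_force=8))
env.grip(.0,40); s=env.get_state(); print(s["opening"],s["gripper_force"],s["tcp_pos"],s["force"].round(1) if hasattr(s["force"],"round") else s["force"])
env.movel(D(-.128,.17,z),velocity=.1,rot=down(YAW))
im,d,P=cloud("top")
print(env.movel(D(-.126,0,z),velocity=.08,stop_force=15)); s=env.get_state(); print(s["tcp_pos"],D(-.126,0,z),s["force"],s["opening"],s["time"])
im,d,P=cloud("wrist"); cv2.imwrite("pics/w2.png",im)
im,d,P=cloud("scene"); cv2.imwrite("pics/s2.png",cv2.resize(im[150:400,200:520],None,fx=2,fy=2))
```

```text
False
0.011318507506944723 39.62230861186981 [0.46004325 0.2421889  0.13716932] [-1.1  0.5  4.1]
True
[0.41905367 0.19939873 0.13714152] [0.42503538 0.03341408 0.137     ] [ 0.55213544 -2.58083751  4.30153173] 0.011288812937961877 7.9417
```

View pics/s2.png

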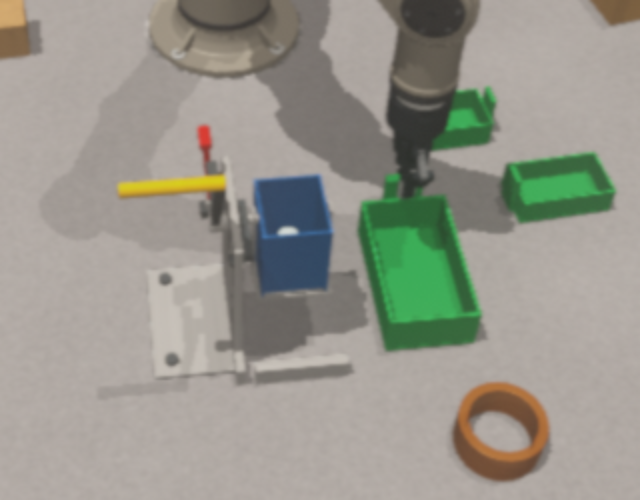

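The tote is gripped by the tab at about (392,187). The move stopped early at y 0.20, probably on stick friction or start-up force. I'll check the tote's yaw and carry on.

```bash
cat >> h.py <<'E'
def tote(n="top"):
    im,d,P=cloud(n); h=cv2.cvtColor(im,cv2.COLOR_BGR2HSV); g=cv2.inRange(h,(45,90,30),(75,255,255))>0
    m=g&(P[...,2]>.05)&(P[...,2]<.0625)&(P[...,0]>.41)&(P[...,1]<.30)
    n_,l,s,c=cv2.connectedComponentsWithStats(cv2.dilate(m.astype(np.uint8),np.ones((5,5))))
    q=P[m]; return len(q),[np.round(v,1) for v in cv2.minAreaRect((q[:,:2]*1000).astype(np.float32))],q.max(0).round(3),q.min(0).round(3)
E
python3 - <<'E'
from h import *
z=.137
print(tote())
print(env.movel(D(-.127,.09,z),velocity=.08,stop_force=25),env.get_state()["force"]); print(tote(),tote("scene")); s=env.get_state(); print(s["tcp_pos"],s["opening"])
print(R.from_quat(np.roll(s["orientation"],-1)).as_matrix()[:,1])
im,d,P=cloud("top"); cv2.imwrite("pics/t3.png",cv2.resize(im[140:320,160:400],None,fx=2.5,fy=2.5))
E
```

```text
(277, [array([527.6, 202.3]), array([174.4, 111.1]), np.float64(1.4)], array([0.616, 0.259, 0.062]), array([0.442, 0.146, 0.05 ]))
False [0.5318935  0.3865921  6.05542074]
(168, [array([530.1, 125.1]), array([176.4, 108.2]), np.float64(2.3)], array([0.618, 0.182, 0.062]), array([0.444, 0.068, 0.05 ])) (443, [array([523.8, 122.8]), array([197. , 111.8]), np.float64(2.3)], array([0.623, 0.181, 0.062]), array([0.424, 0.07 , 0.05 ]))
[0.42212521 0.12243612 0.13710961] 0.011630358148969821
[ 9.99695612e-01  2.46684563e-02 -3.88519505e-04]
```

View pics/t3.png

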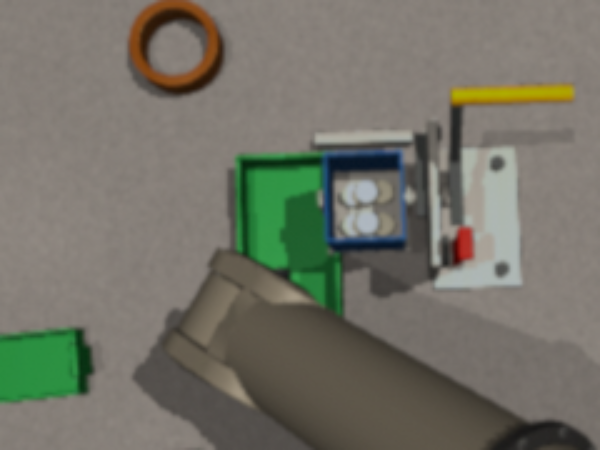

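The tote is square to the dispenser and sliding under the hopper in front of the stop bar. I'll finish the slide, release and rise.

Run:
```python
from h import *
z=.137
print(env.movel(D(-.126,.001,z),velocity=.08,stop_force=25),env.get_state()["force"],env.get_state()["tcp_pos"])
env.grip(.05); env.dwell(.2); env.movel(D(-.126,.001,.25),velocity=.15); env.movel(D(-.126,.001,.40),velocity=.25)
print(tote("top"),tote("scene"),env.get_state()["time"])
im,d,P=cloud("wrist"); cv2.imwrite("pics/w4.png",im); np.savez("w4.npz",im=im,d=d,P=P)
im,d,P=cloud("scene"); h=cv2.cvtColor(im,cv2.COLOR_BGR2HSV); g=cv2.inRange(h,(45,90,30),(75,255,255))>0
q=P[g&(P[...,2]>.075)&(P[...,2]<.1)&(P[...,1]<.15)&(P[...,0]<.5)]; print("tab",len(q),q.mean(0),q.min(0),q.max(0))
```

```text
False [1.76467877 2.64395829 6.8449175 ] [0.42517007 0.03320945 0.13710969]
(61, [array([555.9,  37. ]), array([132.2, 108.9]), np.float64(2.0)], array([0.623, 0.093, 0.062]), array([ 0.492, -0.018,  0.052])) (234, [array([589.3,  36. ]), array([ 75.1, 113.7]), np.float64(5.7)], array([0.625, 0.092, 0.062]), array([ 0.546, -0.018,  0.05 ])) 13.0167<stdin>:8: RuntimeWarning: Mean of empty slice.
  ret = um.true_divide(
Traceback (most recent call last):
ValueError: zero-size array to reduction operation minimum which has no identity
```

View pics/w4.png

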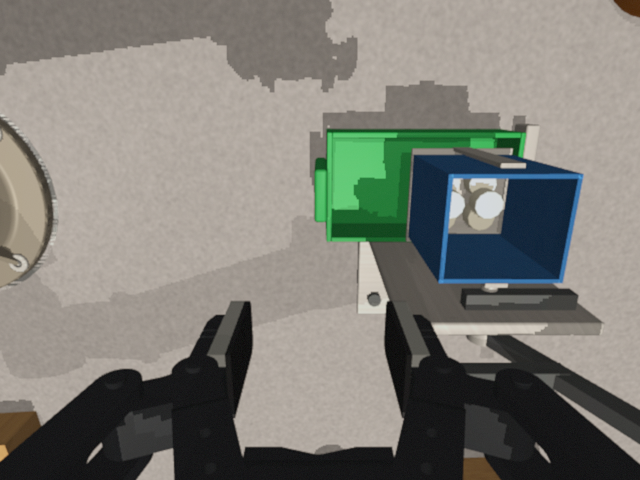

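The tote sits square under the hopper with its tab free at (320,190). Next I flip the catch with the closed fingers.

Run:
```python
from h import *
N=env.nose_length
env.grip(.0,40)
env.movel(D(-.062,-.058,.40),velocity=.2,rot=down(YAW))
env.movel(D(-.062,-.058,.256+N),velocity=.15)
print(env.get_state()["force"])
for th in(.0,.3,.6,.9,1.2,1.5):
    r,o=.09,.006
    y=-.086-r*np.sin(th)+o*np.cos(th)+.011*np.cos(th); zz=.165+r*np.cos(th)+o*np.sin(th)
    s=env.movel(D(-.062,y,zz+N),velocity=.12,stop_force=12); st=env.get_state(); print(th,s,np.round(st["force"],1),np.round(st["tcp_pos"],4),round(st["time"],2))
    if s: break
im,d,P=cloud("scene"); cv2.imwrite("pics/s5.png",cv2.resize(im[180:340,220:400],None,fx=3,fy=3))
```

```text
[0.55987591 0.53275044 0.11469171]
0.0 False [-0.5 -0.2  0.4] [ 0.4911 -0.0347  0.3284] 15.11
0.3 False [-0.4 -0.2  0.4] [ 0.4913 -0.0615  0.3254] 15.48
0.6 False [-0.   0.8 -0.8] [ 0.4917 -0.0887  0.3147] 15.87
0.9 False [-0.  -0.1  0.3] [ 0.4921 -0.1117  0.2975] 16.26
1.2 False [0.7 0.7 0.4] [ 0.4924 -0.1293  0.2749] 16.65
1.5 True [-3.   0.5 15.9] [ 0.4945 -0.1394  0.2497] 16.98
```

View pics/s5.png

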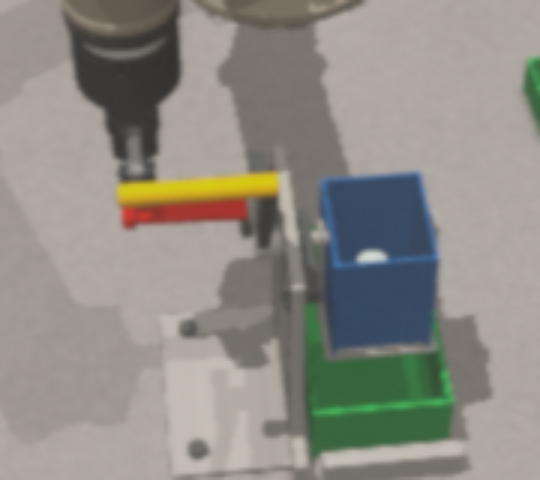

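The red catch lies flat at (185,213), just below the yellow bar in this view, and the fingers met its stop. Now the lever.

Run:
```python
from h import *
G=.054
def L(th): return D(.15*np.sin(.45-th),-.14,.185+.15*np.cos(.45-th)+G)
p=np.array(env.get_state()["tcp_pos"]); p[2]=.46
env.movel(p,velocity=.25)
env.grip(.05)
a=L(0); env.movel([a[0],a[1],.46],velocity=.2,rot=down(YAW))
print(env.movel(a,velocity=.12,stop_force=12))
env.grip(.0,30); s=env.get_state(); print(s["opening"],np.round(s["force"],1),s["time"])
for th in(.15,.3,.45,.6,.75,.85,.9):
    b=env.movel(L(th),velocity=.08,stop_force=20); s=env.get_state(); print(th,b,np.round(s["force"],1),np.round(np.array(s["tcp_pos"])-L(th),4),round(s["opening"],4),round(s["time"],1))
    if b: break
env.dwell(1.2)
im,d,P=cloud("wrist"); cv2.imwrite("pics/w6.png",im)
im,d,P=cloud("top"); cv2.imwrite("pics/t6.png",cv2.resize(im[150:300,240:420],None,fx=3,fy=3))
im,d,P=cloud("scene"); cv2.imwrite("pics/s6.png",cv2.resize(im[180:340,220:400],None,fx=3,fy=3))
print(env.get_state()["force"],env.get_state()["opening"],env.get_state()["gripper_force"])
```

```text
False
0.014954085305661547 [-2.6 -0.3  4.4] 20.625
0.15 False [ 7.  -0.1  2.5] [0.0012 0.     0.0011] 0.0148 21.1
0.3 False [ 5.3 -1.1  6.1] [0.0017 0.0001 0.0017] 0.0152 21.5
0.45 False [ 5.7 -0.7  5.8] [0.0014 0.     0.0014] 0.015 21.9
0.6 False [ 5.1 -0.6  5. ] [ 0.001 -0.     0.001] 0.0147 22.4
0.75 False [ 5.5 -0.3  4.8] [ 0.0007 -0.      0.0005] 0.0149 22.8
0.85 False [6.  0.6 0.9] [ 0.0003 -0.     -0.0001] 0.0147 23.1
0.9 False [ 5.8 -0.9 -0.3] [ 0.0005 -0.0001  0.    ] 0.0151 23.4
[ 5.58299379 -0.14043954  2.41897115] 0.015474538417860636 31.202906370162964
```

View pics/s6.png

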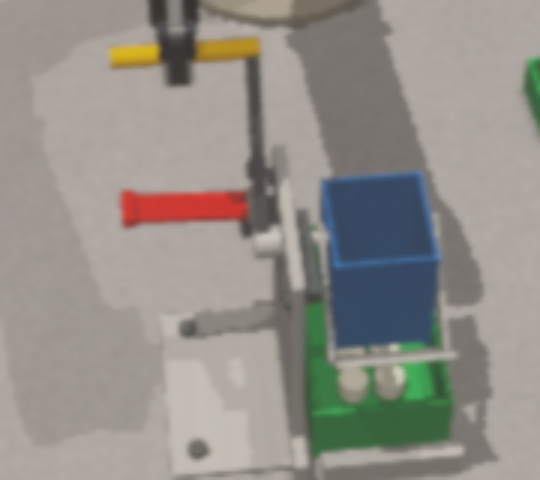

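View pics/w6.png

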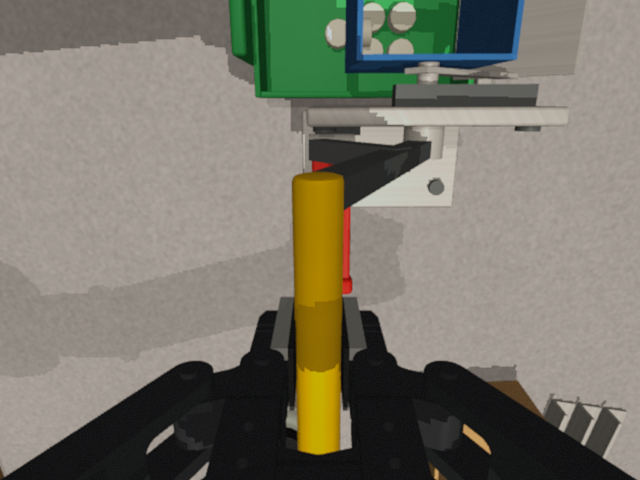

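The lever is fully forward and gripped, the catch is flat, and at least five spacers are on the tote floor, around (337,33) to (402,48). I'll check for the sixth from above.

View pics/t6.png

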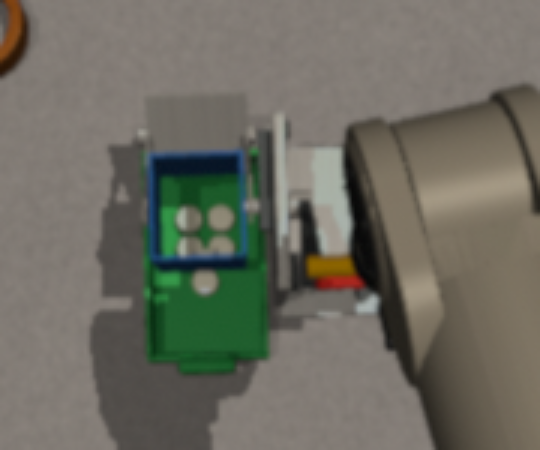

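The top view shows five discs, plus something between them near (206,250). I'll check the heights of the white points.

Run:
```python
from h import *
for n in("wrist","top","scene"):
    im,d,P=cloud(n); h=cv2.cvtColor(im,cv2.COLOR_BGR2HSV)
    x=P[...,0]-O[0];y=P[...,1]-O[1]
    m=(h[...,1]<70)&(h[...,2]>90)&(abs(y)<.045)&(x>-.11)&(x<.06)&(P[...,2]>.008)&(P[...,2]<.3)
    k,l,s,c=cv2.connectedComponentsWithStats(m.astype(np.uint8))
    for i in range(1,k):
        if s[i,4]>(60 if n=="wrist" else 6): q=P[l==i]; print(n,s[i,4],np.round(c[i]),(q.mean(0)-[*O,0]).round(3),np.percentile(q[:,2],[5,95]).round(3))
    if n=="wrist": cv2.imwrite("pics/w7.png",cv2.resize(im[0:110,220:540],None,fx=2.5,fy=2.5,interpolation=cv2.INTER_CUBIC))
```

```text
wrist 921 [372.  28.] [-0.017  0.001  0.035] [0.022 0.047]
wrist 601 [402.  16.] [0.011 0.014 0.023] [0.02  0.024]
wrist 497 [336.  33.] [-0.048 -0.001  0.022] [0.021 0.024]
wrist 337 [400.  47.] [ 0.011 -0.012  0.026] [0.021 0.024]
wrist 726 [451.  70.] [ 0.016 -0.042  0.177] [0.146 0.197]
top 16 [295. 200.] [0.054 0.03  0.144] [0.115 0.203]
top 25 [323. 217.] [ 0.004 -0.042  0.189] [0.177 0.198]
top 7 [288. 219.] [-0.002  0.042  0.194] [0.19  0.198]
top 53 [302. 222.] [0.013 0.016 0.022] [0.017 0.026]
top 56 [313. 222.] [ 0.013 -0.014  0.023] [0.018 0.026]
top 96 [308. 232.] [-0.015  0.     0.037] [0.019 0.088]
top 56 [308. 244.] [-0.046  0.001  0.023] [0.018 0.027]
scene 251 [332. 277.] [ 0.015 -0.03   0.133] [0.02  0.194]
scene 17 [364. 255.] [0.001 0.042 0.189] [0.183 0.196]
scene 53 [366. 279.] [0.042 0.042 0.155] [0.133 0.177]
scene 7 [361. 296.] [0.049 0.032 0.103] [0.092 0.112]
scene 91 [349. 306.] [0.015 0.013 0.018] [0.01  0.024]
scene 86 [337. 307.] [ 0.016 -0.016  0.019] [0.011 0.025]
```

View pics/w7.png

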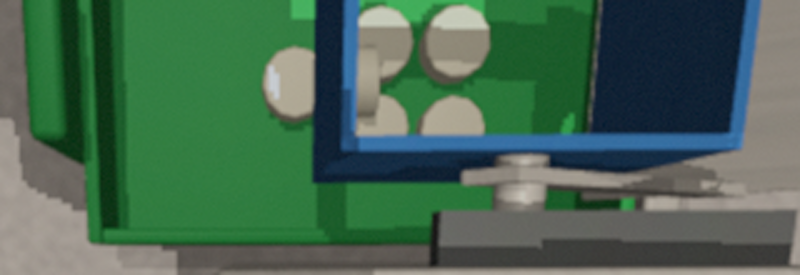

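The close-up shows the sixth spacer at (365,83), resting on its edge on top of the others. Its top is about 47 mm above the bench, so it is inside the tote, and the hopper is empty.

```bash
python3 -c "
from h import *
print(job.job_done(),env.get_state()['time'])"
```

```text
the job is handed in; nothing more can be done
the job is handed in; nothing more can be done
```

The job is handed in, but its verdict was not shown: at the last look the tote stood square under the outlet, the catch lay flat, the lever was held fully open, all six spacers were in the tote, and the arm had kept clear of the carton, tape roll and jar.

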